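# Set out the slide-staining place

### The job

Set out the staining place on the dark mat: stand the square jar in the middle of the white tile, the beaker in the middle of the cork disc, and the dropper bottle (the one with the pointed teat) on the mat exactly midway between tile and cork. Put the slide box flat on the mat straight behind the dropper bottle (on the side away from the robot, square to the mat), 10 cm from it centre to centre and with its long side along the mat's long side, and then the Petri dish on top of the box, in the middle. All must stand upright, and the flat-capped bottle stays where it is in the tray.

Things in the scene. Friction and masses are not known exactly. Their poses are not given: they have to be found in the camera images.
- mat: Flat dark rubber work mat, fixed, 230 x 350 x 3 mm, on the bench left or right of the robot's middle, the tray on the other side. Origin: centre of its underside. x: along its short side, away from the robot (turned up to 0.2 rad); y: along its long side, to the robot's left; z up. The point midway between tile and cork centres is at x -50, y 0 mm of the mat.
- tile: Square white ceramic tile, fixed on the mat, 90 x 90 x 6 mm, sides parallel to the mat's. Its centre is at mat x -50 mm, y +115 or -115 mm. Origin: centre of its underside, 3 mm above the bench.
- cork: Round cork disc, fixed on the mat, diameter 92 mm, 6 mm thick, at mat x -50 mm, y -115 or +115 mm, opposite the tile. Origin: centre of its underside, 3 mm above the bench.
- jar: Loose square staining jar of greenish glass with a flush white lid and a small round knob: 46 x 46 mm, 64 mm high to the lid's top, 70 mm with the knob (14 mm across); about 150 g. Flat straight sides, square to its x and y. Starts upright in the tray. Origin: centre of its underside, z up.
- beaker: Loose straight round beaker of white porcelain, open at the top, outer diameter 54 mm, 65 mm high, wall 3 mm, no spout or handle; about 90 g. Starts upright in the tray. Origin: centre of its underside, z up.
- dropper: Loose dropper bottle of amber glass, round, diameter 36 mm up to 46 mm high, then a shoulder, a narrow black collar (19 mm across) and a narrow pointed rubber teat (12 mm across) up to 83 mm; about 80 g. Starts upright in the tray. Origin: centre of its underside, z up.
- slidebox: Loose closed wooden box for microscope slides, 48 mm (its x) by 80 mm (its y), 30 mm high, flat top, a dark line round it and a small brass plate on one long side; about 120 g. Starts flat in the tray, its long side within about 0.8 rad of the mat's long side. Origin: centre of its underside, z up.
- dish: Loose closed Petri dish of clear plastic with a white disc under its lid, diameter 50 mm, 18 mm high, lid and base one solid piece; about 40 g. Starts flat in the tray. Origin: centre of its underside, z up.
- tray: Shallow grey tray, fixed, 250 x 360 mm, floor 4 mm and rim 8 mm above the bench. The six loose things stand in it in two rows of three, 110 and 115 mm apart, in any order. Origin: centre of its underside; x away from the robot. (A bystander not listed, a white pencil pot 76 mm across, pencils to 150 mm, stands beyond mat and tray near the middle, 0.8 m from the robot.)
- capped: Bystander: loose round amber glass bottle without a teat: diameter 42 mm up to 50 mm high, then a wide flat black screw cap (38 mm across) up to 66 mm; about 120 g. Stands in the tray among the others and must stay there. Origin: centre of its underside, z up.
There are look-alikes about, which are no part of the job. Leave any red look-alike of the slidebox alone. What is shaped like the jar but blue is not meant.

How it is judged:
At the end, for the whole second after the job is handed in: Jar on tile, beaker on cork, dropper midway: each within 15 mm. Slide box on the mat behind the dropper, 80-120 mm off, within 20 mm of the mat's middle line, parallel within 0.2 rad; dish on it within 12 mm. All upright (0.1 rad), at rest; flat-capped bottle upright, moved under 20 mm (horizontal distance between jar and tile below 0.015 m and z of jar in the frame of tile between 0.002 and 0.01 m and angle between each of jar, beaker, dropper, slidebox, dish's own z axis and vertical below 0.1 rad and linear speed of each of jar, beaker, dropper, slidebox, dish below 0.02 m/s and angular speed of each of jar, beaker, dropper, slidebox, dish below 0.3 rad/s and horizontal distance between beaker and cork below 0.015 m and z of beaker in the frame of cork between 0.002 and 0.01 m and x of dropper in the frame of mat between -0.065 and -0.035 m and y of dropper in the frame of mat between -0.015 and 0.015 m and z of dropper in the frame of mat between -0.001 and 0.007 m and horizontal distance between slidebox and dropper between 0.08 and 0.12 m and y of slidebox in the frame of mat between -0.02 and 0.02 m and x of slidebox in the frame of mat above 0.02 m and z of slidebox in the frame of mat between -0.001 and 0.007 m and angle between the y axis of slidebox and the y axis of mat, either way round below 0.2 rad and horizontal distance between dish and slidebox below 0.012 m and z of dish in the frame of slidebox between 0.026 and 0.034 m and distance of capped from where it was at the start of the episode below 0.02 m and angle between capped's own z axis and vertical below 0.15 rad); the robot touches nothing.
It fails at once if the flat-capped bottle is pushed, moved or tipped (distance of capped from where it was at the start of the episode above 0.02 m or angle between capped's own z axis and vertical above 0.3 rad).
It also fails if it takes over 128 s, if anything falls off the work surface, if the arm or the gripper's body presses on something with over 40 N, if the wrist force passes 120 N, or if a joint passes its speed limit or range.

### The arm

A 7-joint arm with a two-finger parallel gripper is mounted at the origin on the work surface. World frame = base frame: x ahead of the robot, y to its left, z up, the work surface at z = 0. Lengths are in m, angles in rad, forces in N, time in s.
With the tool pointing down it reaches from about 0.35 to 0.9 m from the base axis. Payload 8.1 kg.
Tool frame: the origin (TCP) lies at the very end of the fingers, on their centre line; the grasp point (between the pads) lies arm.hold_point_z behind it (arm.hold_point_z is the distance from the TCP to the grasp point, in m); z points along the fingers, y is the line along which they close (so a half turn about z gives the same grasp; the last joint's range is limited). The gripper opens to 92 mm and grips with 3 to 60 N. Pads are 19 mm wide; open, the fingers measure 130 mm over their backs; the gripper's body (75 mm by 190 mm) begins 47 mm behind the grasp point.
Start: joints at [-1.392, 0.434, 0.025, 1.573, -0.012, 1.134, -0.075], TCP at [0.174, 0.6, 0.227] pointing down, gripper open.
Joint ranges: [-2.62, 2.62], [-0.44, 2.09], [-1.27, 1.32], [0.08, 2.57], [-1.32, 4.46], [0.12, 2], [-2.74, 2.74]. Speed limits (rad/s): [2.22, 2.22, 3.01, 3.01, 3.14, 3.14, 3.14].

### API

Orientations are given as a rotation vector (axis times angle).
In Python, from cell import arm, vision, job, cut_out gives the robot as it stands. The module is installed in compiled form; this text tells all that it offers.
- The arm moves only by the tool play_rows, never from a script. Its argument "increments" is text: rows parted by semicolons, each of 5 numbers parted by spaces: the shift along the tool's x, y, z in cm, then the turn about the tool's z in degrees, then the opening, from -1 (shut) to 1 (fully open), so that 0 is half open. A call has 1 to 5 rows; each row shifts and turns the commanded pose from where the row before left it, along the tool's axes as they then stand; what a row does not reach is not made up. A row lasts 1/12 s, in which the tool goes at most 41.7 mm and 7.16 degrees, less where a joint would pass 70% of its speed; a pose out of reach is approached as far as the arm can. A call is refused whole if a number of a shift passes 4.17 or a number of a turn 7.16, either way. A call with a gripper value outside its range is refused whole. The fingers move at their own pace and stop on an object; "grip_force" is the grip in N (left out, the last holds). Time passes only in rows, so rows that do not move let the fingers close. It gives the time, the measured TCP pose, the force, the opening and the grip force at its end, in the units of the state.
- arm.observe(): the state, without advancing time (a new reading comes with each control period).
- vision.get_image(name): name is "scene" or "side" or "wrist"; returns a dict with "frame" (384x512x3 uint8, red, green, blue), "z_map" (384x512 float32, m along the optical axis (not along the pixel's ray), 0 where there is no reading), "mtx" (3x3 intrinsics, pixels), "cam_to_world" (4x4, takes a point from camera to world coordinates). Camera axes: x right, y up, looking along -z (the intrinsics and any distortion apply to the point x, -y, -z); pixel columns grow to the right and rows downward; lengths in m; the calibration is good to about 2 mm. A picture is of the moment at which its call begins.
- job.sign_off(): hands the job in; it is judged then, once.
Trained networks look in a picture, given as the dict that the camera call returned (one of the last four; its "shot" number tells which), for a name from the list of things; names that differ only in an ending like _2 or _b are one class to them, and where a whole thing is asked for, a point or a joint stands for the part that bears it (a point fixed in the world has none). Each returns a list of dicts, best first, with "confidence" (0 to 1); they miss things now and then, are a little off and sometimes report something else, mostly with a low value. They report only what shows in the picture. A call takes as long as a camera call. They do not tell look-alikes from the thing itself.
- cut_out(query, picture): "mask" (384x512 bool, what is visible of it) and "point" ([row, column] in pixels, amid what is visible of it).
The state is a dict: "clock": time; "joints": joint angles; "dq": joint speeds; "joint_efforts": joint torques, N m; "position": TCP position; "ee_rot": TCP orientation; "force": force on the tool from outside, world axes, zero at the start; "ft_torque": the same for the moment, N m; "width": opening from 0.0 (shut) to 1.0 (fully open); "gripper_force": force on a finger pad.
Only numpy, scipy, OpenCV 4.12 (cv2) and the standard library are available. Lean on these libraries where they do the work, as an engineer would, in place of code of your own. Each camera call takes 0.05 s, during which the arm holds its last target. There are 200 camera calls.

## Working session

There is one attempt and no reset: what is moved stays moved. The work goes in short steps, Python scripts to look and compute and a tool call to move; the robot and the scene stay as the last step left them, time stands still between calls to the robot, and variables do not carry over. Pictures are saved under pics/ and viewed, at most 14 in all, crops included, and the job is handed in when it is done.

Besides the shell and the picture viewer there is one more tool, called after "Request:" as name(argument=value, ...) on one line, values as JSON. play_rows: Moves the arm, as the interface text tells. Its arguments: {"type":"object","properties":{"increments":{"type":"string"},"grip_force":{"type":"number"}},"required":["increments"]}

```bash
ls; mkdir -p pics
python3 - <<'E'
from cell import arm, vision
import cv2
s=arm.observe(); print(s, arm.hold_point_z)
ims=[]
for n in("scene","side"):
    p=vision.get_image(n); cv2.imwrite(f"pics/{n}0.png",p["frame"][:,:,::-1]); print(n,p["mtx"].tolist(),p["cam_to_world"].round(3).tolist(),[k for k in p])
E
```

```text
pics
{'clock': 0.0, 'joints': array([-1.39163201,  0.43522166,  0.02497789,  1.57410835, -0.01163466,
        1.13400346, -0.07512144]), 'dq': array([ 0.00135762,  0.00068572,  0.00038438, -0.00134133,  0.00030071,
        0.00067619, -0.00022267]), 'joint_efforts': array([-8.35196133e-04, -6.67855811e+01,  9.84815732e-01, -3.14465833e+01,
       -6.05247100e-02,  4.29160742e-02,  1.73145072e-04]), 'position': array([0.17368422, 0.5998391 , 0.22594149]), 'ee_rot': array([-4.41288113e-01, -3.11033380e+00,  2.50034492e-03]), 'force': array([-0.36122101,  0.68364216, -0.32441809]), 'ft_torque': array([-0.01566967,  0.03862956,  0.04500816]), 'gripper_force': 0.0, 'width': 1.0008307346369083} 0.0188
scene [[430.9632792575175, 0.0, 251.36781327205026], [0.0, 430.9632792575175, 195.65900264114916], [0.0, 0.0, 1.0]] [[0.806, -0.477, 0.35, 0.992], [0.592, 0.664, -0.458, -0.64], [-0.014, 0.576, 0.817, 1.125], [0.0, 0.0, 0.0, 1.0]] ['frame', 'z_map', 'mtx', 'cam_to_world', 'shot']
side [[462.31508718226377, 0.0, 257.41697647466583], [0.0, 462.31508718226377, 190.5158777762825], [0.0, 0.0, 1.0]] [[0.823, 0.308, -0.477, -0.08], [-0.568, 0.438, -0.697, -0.94], [-0.005, 0.844, 0.536, 0.745], [0.0, 0.0, 0.0, 1.0]] ['frame', 'z_map', 'mtx', 'cam_to_world', 'shot']
```

View pics/scene0.png

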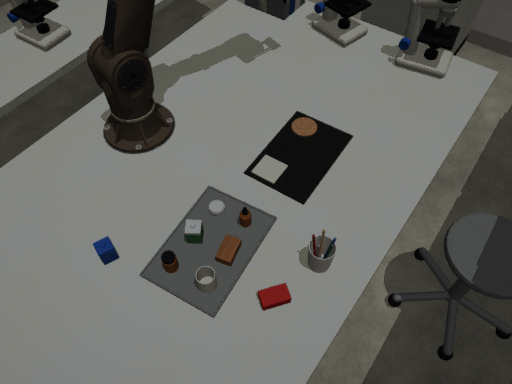

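View pics/side0.png

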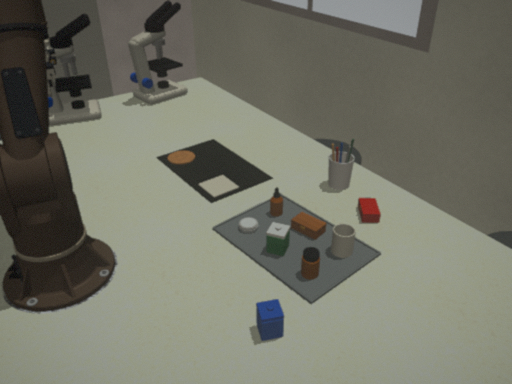

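The scene shows these lookalike pairs:
- **Jar:** the green jar with a white lid at (194,231) is the one I want. The blue one at (106,250) is not.
- **Slide box:** the wooden box at (229,250) is the one I want. The red one at (274,296) is not.
- **Dropper:** the bottle with the pointed teat at (245,215) is the one I want. The flat-capped bottle at (169,261) stays put.

The beaker is at (206,278), while the pencil pot is at (321,255). The dish is at (217,207), the tile at (270,169) and the cork at (304,127).

```bash
cat > h.py <<'E'
from cell import arm, vision, cut_out
import numpy as np, cv2
def world(p, mask):
    r,c=np.nonzero(mask&(p["z_map"]>0)); z=p["z_map"][r,c]; K=p["mtx"]
    q=np.stack([(c-K[0,2])*z/K[0,0],-(r-K[1,2])*z/K[1,1],-z,np.ones_like(z)])
    return (p["cam_to_world"]@q)[:3].T
def pix(p,w):
    q=np.linalg.inv(p["cam_to_world"])@np.append(w,1); K=p["mtx"]
    return K[0,0]*q[0]/-q[2]+K[0,2], K[1,1]*-q[1]/-q[2]+K[1,2]
E
python3 - <<'E'
from h import *
P={n:vision.get_image(n) for n in("scene","side")}
H=dict(jar=.064,beaker=.065,dropper=.083,slidebox=.03,dish=.018,capped=.066,tile=.005,cork=.005,mat=.003,tray=.004)
for o,h in H.items():
    pts=[]
    for n,p in P.items():
        for k,d in enumerate(cut_out(o,p)[:3]):
            w=world(p,d["mask"]); 
            print(o,n,round(d["confidence"],2),np.round(d["point"]),d["mask"].sum(),"med",np.median(w,0).round(3) if len(w) else None,"zmax",np.percentile(w[:,2],98).round(3) if len(w) else None)
            if k==0:
                w=w[(w[:,2]>.0)]; pts.append(w)
    w=np.vstack(pts)
    if o in("tile","cork","mat","tray"): t=w
    elif o=="dropper": t=w[(w[:,2]>.012)&(w[:,2]<.048)]
    else: t=w[w[:,2]>np.percentile(w[:,2],97)-.012]
    x=t[:,:2].astype(np.float32)
    print("   ",o,"rect",cv2.minAreaRect(x),"circ",cv2.minEnclosingCircle(x),len(x))
np.savez("p0.npz",**{n+k:P[n][k] for n in P for k in("frame","z_map","mtx","cam_to_world")})
E
```

```text
jar scene 0.64 [251. 107.] 415 med [ 0.315 -0.429  0.062] zmax 0.07
jar scene 0.62 [232. 194.] 414 med [ 0.473 -0.238  0.066] zmax 0.074
jar side 0.72 [320. 273.] 942 med [ 0.293 -0.438  0.055] zmax 0.07
jar side 0.63 [240. 277.] 695 med [ 0.456 -0.241  0.051] zmax 0.073
    jar rect ((0.3013803958892822, -0.42450085282325745), (0.0486113466322422, 0.04845121502876282), 68.74055480957031) circ ((0.3009166717529297, -0.42656955122947693), 0.03124449960887432) 692
beaker scene 0.78 [279. 204.] 523 med [ 0.588 -0.324  0.035] zmax 0.071
beaker side 0.96 [242. 344.] 757 med [ 0.582 -0.334  0.045] zmax 0.07
beaker side 0.21 [171. 211.] 3098 med [0.558 0.216 0.004] zmax 0.007
    beaker rect ((0.591801643371582, -0.32601892948150635), (0.054534781724214554, 0.055653054267168045), 6.299449443817139) circ ((0.5921121835708618, -0.3266296982765198), 0.02920091152191162) 341
dropper scene 0.75 [215. 245.] 201 med [ 0.561 -0.11   0.05 ] zmax 0.085
dropper side 0.58 [205. 279.] 285 med [ 0.549 -0.111  0.042] zmax 0.082
    dropper rect ((0.5550474524497986, -0.107753224670887), (0.037950288504362
[... 2192 characters left out ...]
med [0.497 0.11  0.01 ] zmax 0.014
mat side 0.74 [264. 313.] 557 med [ 0.465 -0.354  0.048] zmax 0.072
mat side 0.63 [172. 212.] 3083 med [0.558 0.214 0.004] zmax 0.007
    mat rect ((0.5496973395347595, 0.02112334966659546), (0.2302224040031433, 0.7663973569869995), 2.753741979598999) circ ((0.5401182770729065, 0.019009873270988464), 0.3923216462135315) 4396
tray scene 0.89 [251. 211.] 7176 med [ 0.523 -0.254  0.005] zmax 0.012
tray side 0.82 [250. 295.] 6043 med [ 0.493 -0.266  0.005] zmax 0.009
    tray rect ((0.5185669660568237, -0.22289812564849854), (0.2600899934768677, 0.37121883034706116), 5.088507652282715) circ ((0.5210258960723877, -0.22498342394828796), 0.21752335131168365) 13031
```

Run:
```python
from h import *
P={n:vision.get_image(n) for n in("scene","side")}
def R(x):
    (a,b),(u,v),t=cv2.minAreaRect(x.astype(np.float32)); return f"c {a:.4f} {b:.4f} size {u:.3f} {v:.3f} ang {t:.1f}"
near=dict(jar=(.47,-.24),beaker=(.59,-.325),dropper=(.555,-.108),slidebox=(.58,-.22),dish=(.454,-.117),capped=(.475,-.35),tile=(.5,.11),cork=(.487,.34),mat=(.56,.22),tray=(.52,-.25))
zlo=dict(jar=(.058,.075),beaker=(.055,.08),dropper=(.012,.048),slidebox=(.028,.045),dish=(.014,.03),capped=(.06,.08),tile=(.006,.02),cork=(.006,.02),mat=(0,.02),tray=(0,.02))
for o in near:
    for n,p in P.items():
        D=[world(p,cv2.erode(d["mask"].astype(np.uint8),np.ones((1,1)))>0) for d in cut_out(o,p)]
        D=[w for w in D if len(w) and np.hypot(*(np.median(w,0)[:2]-near[o]))<.06]
        if not D: print(o,n,"none");continue
        w=D[0]; t=w[(w[:,2]>zlo[o][0])&(w[:,2]<zlo[o][1])]
        m=np.median(t,0); t=t[np.hypot(*(t[:,:2]-m[:2]).T)<.3]
        print(o,n,R(t[:,:2]),"med",m.round(4),len(t))
        if o=="dropper":
            k=w[w[:,2]>.06]; print("   teat",k.mean(0).round(4),len(k))
```

```text
jar scene c 0.4656 -0.2307 size 0.045 0.049 ang 34.7 med [ 0.468  -0.2329  0.0687] 232
jar side c 0.4656 -0.2298 size 0.051 0.047 ang 34.2 med [ 0.4607 -0.2355  0.068 ] 275
beaker scene c 0.5915 -0.3285 size 0.051 0.053 ang 60.4 med [ 0.5918 -0.3303  0.0663] 138
beaker side c 0.5919 -0.3262 size 0.058 0.053 ang 36.2 med [ 0.5892 -0.3273  0.0637] 252
dropper scene none
dropper side c 0.5485 -0.1109 size 0.016 0.033 ang 50.1 med [ 0.5464 -0.1143  0.0309] 136
   teat [ 0.5532 -0.1052  0.0718] 61
slidebox scene c 0.5783 -0.2141 size 0.048 0.082 ang 14.0 med [ 0.5801 -0.2158  0.0346] 429
slidebox side c 0.5770 -0.2134 size 0.053 0.081 ang 13.5 med [ 0.5755 -0.2171  0.0342] 393
dish scene c 0.4544 -0.1170 size 0.049 0.051 ang 4.4 med [ 0.4563 -0.1183  0.0228] 191
dish side c 0.4531 -0.1155 size 0.051 0.049 ang 87.3 med [ 0.4514 -0.1198  0.0221] 211
capped scene c 0.4744 -0.3446 size 0.034 0.037 ang 33.7 med [ 0.4753 -0.3462  0.0707] 150
capped side c 0.4715 -0.3461 size 0.033 0.035 ang 76.7 med [ 0.4697 -0.3476  0.0696] 172
tile scene c 0.4958 0.1085 size 0.091 0.090 ang 0.9 med [0.4965 0.1066 0.0099] 522
tile side c 0.4964 0.1106 size 0.092 0.093 ang 1.7 med [0.4938 0.1072 0.0093] 471
cork scene c 0.4854 0.3385 size 0.087 0.093 ang 51.9 med [0.4867 0.3397 0.0098] 356
cork side c 0.4867 0.3412 size 0.094 0.087 ang 46.6 med [0.4859 0.3392 0.0094] 283
mat scene c 0.5400 0.2278 size 0.235 0.358 ang 1.9 med [0.5677 0.218  0.0039] 4054
mat side c 0.5418 0.2269 size 0.237 0.359 ang 2.6 med [0.5608 0.2132 0.0037] 2881
tray scene c 0.5181 -0.2247 size 0.255 0.363 ang 6.9 med [ 0.5226 -0.2542  0.0051] 7058
tray side c 0.5211 -0.2197 size 0.264 0.373 ang 7.6 med [ 0.4953 -0.2653  0.0046] 6303
```

Request:
play_rows(increments="0 0 0 0 1", grip_force=15)

```text
clock: 2.38
position: [0.1739, 0.6003, 0.2268]
ee_rot: [0.441, 3.11, 0.0]
force: [0.2, 0.6, -0.1]
width: 0.999
gripper_force: 0.0
```

```bash
cat > plan.py <<'E'
import sys, numpy as np
from scipy.spatial.transform import Rotation as R
from cell import arm
# usage: plan.py x,y,z,yaw ...   yaw = world angle (deg) of closing line, mod 180
s=arm.observe(); M=R.from_rotvec(s["ee_rot"]).as_matrix(); p=s["position"].copy()
yaw=np.degrees(np.arctan2(M[1,1],M[0,1]))
print("t %.1f pos"%s["clock"],p.round(4),"yaw %.1f tilt %.3f"%(yaw,M[2,2]),"J7 %.2f w %.3f"%(s["joints"][6],s["width"]),"F",s["force"].round(1))
for a in sys.argv[1:]:
    t=np.array([float(v) for v in a.split(",")]); d=t[:3]-p; dy=(t[3]-yaw+90)%180-90
    n=int(max(np.ceil(np.linalg.norm(d)/.041),np.ceil(abs(dy)/7.1),1)); rows=[]
    for i in range(n):
        r=np.radians(yaw); st=d/n
        ty=np.array([np.cos(r),np.sin(r)]); tx=np.array([-ty[1],ty[0]])
        rows.append("%.2f %.2f %.2f %.1f"%(100*st[:2]@tx,100*st[:2]@ty,-100*st[2],-dy/n)); yaw+=dy/n
    p=t[:3]; print(a,"n",n); print("; ".join(rows))
E
python3 plan.py .40,.40,.2,73.9 .466,-.230,.14,34.5 .466,-.230,.025,34.5
```

```text
t 2.4 pos [0.1739 0.6003 0.2268] yaw 73.8 tilt -1.000 J7 -0.08 w 0.999 F [ 0.2  0.6 -0.1]
.40,.40,.2,73.9 n 8
-3.41 -1.62 0.33 -0.0; -3.41 -1.62 0.33 -0.0; -3.41 -1.62 0.33 -0.0; -3.41 -1.62 0.33 -0.0; -3.41 -1.62 0.33 -0.0; -3.41 -1.62 0.33 -0.0; -3.41 -1.62 0.33 -0.0; -3.41 -1.62 0.33 -0.0
.466,-.230,.14,34.5 n 16
-1.49 -3.67 0.38 2.5; -1.64 -3.60 0.38 2.5; -1.80 -3.53 0.38 2.5; -1.95 -3.45 0.38 2.5; -2.09 -3.36 0.38 2.5; -2.24 -3.27 0.38 2.5; -2.37 -3.17 0.38 2.5; -2.51 -3.06 0.38 2.5; -2.64 -2.95 0.38 2.5; -2.76 -2.84 0.38 2.5; -2.88 -2.71 0.38 2.5; -3.00 -2.59 0.38 2.5; -3.10 -2.46 0.38 2.5; -3.21 -2.32 0.38 2.5; -3.30 -2.18 0.38 2.5; -3.39 -2.04 0.38 2.5
.466,-.230,.025,34.5 n 3
0.00 0.00 3.83 -0.0; 0.00 0.00 3.83 -0.0; 0.00 0.00 3.83 -0.0
```

Request:
play_rows(increments="-3.4 -1.6 0.3 0 1; -3.4 -1.6 0.3 0 1; -3.4 -1.6 0.3 0 1; -3.4 -1.6 0.3 0 1; -3.4 -1.6 0.3 0 1")

```text
clock: 2.8
position: [0.316, 0.4749, 0.2118]
ee_rot: [0.441, 3.11, 0.001]
force: [-0.6, 0.4, -0.3]
width: 1.001
gripper_force: 0.0
```

Request:
play_rows(increments="-3.4 -1.6 0.3 0 1; -3.4 -1.6 0.3 0 1; -3.4 -1.6 0.3 0 1; -1.5 -3.6 0.4 2.5 1; -1.6 -3.6 0.4 2.5 1")

```text
clock: 3.22
position: [0.4091, 0.3223, 0.1945]
ee_rot: [0.581, 3.086, 0.001]
force: [1.0, 0.5, -0.3]
width: 1.001
gripper_force: 0.0
```

Request:
play_rows(increments="-1.8 -3.5 0.4 2.5 1; -2.0 -3.4 0.4 2.5 1; -2.1 -3.4 0.4 2.5 1; -2.2 -3.3 0.4 2.5 1; -2.4 -3.2 0.4 2.5 1")

```text
clock: 3.63
position: [0.4276, 0.1247, 0.1749]
ee_rot: [0.912, 3.006, 0.001]
force: [0.7, 0.3, -0.4]
width: 1.001
gripper_force: 0.0
```

```bash
python3 plan.py .445,-.21,.2,34.5
```

```text
t 3.6 pos [0.4276 0.1247 0.1749] yaw 56.2 tilt -1.000 J7 0.66 w 1.001 F [ 0.7  0.3 -0.4]
.445,-.21,.2,34.5 n 9
-2.23 -2.98 -0.28 2.4; -2.35 -2.89 -0.28 2.4; -2.47 -2.79 -0.28 2.4; -2.59 -2.68 -0.28 2.4; -2.70 -2.57 -0.28 2.4; -2.80 -2.45 -0.28 2.4; -2.90 -2.33 -0.28 2.4; -3.00 -2.21 -0.28 2.4; -3.09 -2.08 -0.28 2.4
```

Request:
play_rows(increments="-2.2 -3.0 -0.3 2.4 1; -2.3 -2.9 -0.3 2.4 1; -2.5 -2.8 -0.3 2.4 1; -2.6 -2.7 -0.3 2.4 1; -2.7 -2.6 -0.3 2.4 1")

```text
clock: 4.05
position: [0.4368, -0.0619, 0.1902]
ee_rot: [1.221, 2.894, 0.001]
force: [1.1, -0.2, -0.2]
width: 1.003
gripper_force: 0.0
```

Request:
play_rows(increments="-2.8 -2.4 -0.3 2.4 1; -2.9 -2.3 -0.3 2.4 1; -3.0 -2.2 -0.3 2.4 1; -2.0 -1.2 -0.3 2.4 1; 0 0 0 0 1")

```text
clock: 4.47
position: [0.4464, -0.2, 0.2028]
ee_rot: [1.468, 2.774, -0.003]
force: [0.5, -0.7, 0.1]
width: 1.001
gripper_force: 0.0
```

```bash
python3 plan.py .466,-.230,.14,34.5
python3 - <<'E'
from h import *
p=vision.get_image("wrist"); f=p["frame"][:,:,::-1].copy()
for n,w in dict(jar=(.4656,-.2302,.074),box=(.5777,-.2138,.034),dish=(.4537,-.1163,.022),drop=(.553,-.106,.087),cap=(.473,-.3455,.07),bk=(.5917,-.327,.069)).items():
    u,v=pix(p,w); print(n,round(u),round(v)); cv2.drawMarker(f,(int(u),int(v)),(255,0,255),0,14,2)
cv2.imwrite("pics/w1.png",f)
for o in("jar","slidebox","dropper"):
    for d in cut_out(o,p): 
        w=world(p,d["mask"]); t=w[w[:,2]>np.percentile(w[:,2],95)-.012]
        print(o,round(d["confidence"],2),np.round(d["point"]),cv2.minAreaRect(t[:,:2].astype(np.float32)),np.percentile(w[:,2],95).round(3))
E
```

```text
t 4.5 pos [ 0.4464 -0.2     0.2028] yaw 34.2 tilt -1.000 J7 1.08 w 1.001 F [ 0.5 -0.7  0.1]
.466,-.230,.14,34.5 n 2
-1.79 -0.03 3.14 -0.1; -1.79 -0.04 3.14 -0.1
jar 253 214
box 340 240
dish 304 108
drop 409 166
cap 201 295
bk 296 331
jar 0.81 [241.  60.] ((0.29469868540763855, -0.39880281686782837), (0.021050743758678436, 0.010442801751196384), 11.815900802612305) 0.062
jar 0.58 [203. 255.] ((0.466469943523407, -0.22964495420455933), (0.045656558126211166, 0.045315466821193695), 34.65773391723633) 0.072
slidebox 0.78 [226. 334.] ((0.5410598516464233, -0.2105296403169632), (0.08943065255880356, 0.12620460987091064), 87.12593841552734) 0.034
dropper 0.8 [153. 390.] ((0.5554081201553345, -0.1027197539806366), (0.008994143456220627, 0.009660487994551659), 52.191062927246094) 0.083
```

View pics/w1.png

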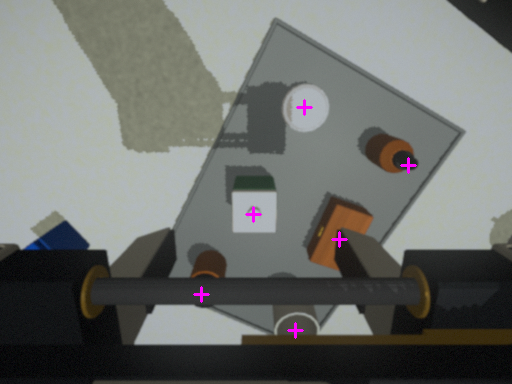

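The wrist view agrees with my estimates. The chosen jar (green glass, white lid) is at (253,214), and its blue lookalike is at the left edge at about (60,240). The dish, box, dropper, capped bottle and beaker all sit on their markers.

Request:
play_rows(increments="-1.8 0 3.0 0 1; -1.8 0 3.0 0 1; 0 0 3.9 0 1; 0 0 3.9 0 1; 0 0 3.8 0 1")

```text
clock: 5.08
position: [0.4671, -0.2219, 0.024]
ee_rot: [-1.453, -2.786, -0.001]
force: [-0.7, 0.9, -0.4]
width: 1.002
gripper_force: 0.0
```

Request:
play_rows(increments="0 0 0 0 1; 0 0 0 0 -1; 0 0 0 0 -1; 0 0 0 0 -1; 0 0 0 0 -1", grip_force=20)

```text
clock: 5.5
position: [0.4684, -0.224, 0.028]
ee_rot: [1.454, 2.781, 0.002]
force: [0.3, -0.6, 0.5]
width: 0.755
gripper_force: 0.0
```

Request:
play_rows(increments="0 0 0 0 -1; 0 0 0 0 -1; 0 0 0 0 -1")

```text
clock: 5.75
position: [0.467, -0.224, 0.0265]
ee_rot: [1.456, 2.782, 0.0]
force: [-1.4, -0.2, 2.0]
width: 0.543
gripper_force: 0.6
```

```bash
python3 plan.py .466,-.230,.14,34.5 .496,.110,.14,2.4 .496,.110,.031,2.4
```

```text
t 5.8 pos [ 0.467  -0.224   0.0265] yaw 34.7 tilt -1.000 J7 1.32 w 0.543 F [-1.4 -0.2  2. ]
.466,-.230,.14,34.5 n 3
-0.14 -0.14 -3.78 0.1; -0.14 -0.14 -3.78 0.1; -0.14 -0.14 -3.78 0.1
.496,.110,.14,2.4 n 9
2.92 2.41 -0.00 3.6; 3.07 2.23 -0.00 3.6; 3.20 2.03 -0.00 3.6; 3.32 1.83 -0.00 3.6; 3.43 1.62 -0.00 3.6; 3.52 1.40 -0.00 3.6; 3.60 1.18 -0.00 3.6; 3.67 0.95 -0.00 3.6; 3.72 0.72 -0.00 3.6
.496,.110,.031,2.4 n 3
0.00 0.00 3.63 -0.0; 0.00 0.00 3.63 -0.0; 0.00 0.00 3.63 -0.0
```

Request:
play_rows(increments="0 0 0 0 -1; 0 0 0 0 -1; 0 0 0 0 -1; 0 0 -1 0 -1; 0 0 -3 0 -1")

```text
clock: 6.17
position: [0.4645, -0.2226, 0.0637]
ee_rot: [-1.454, -2.778, 0.002]
force: [-0.2, 0.2, -1.1]
width: 0.501
gripper_force: 20.0
```

Request:
play_rows(increments="0 0 -4 0 -1; 0 0 -4 0 -1; 0 0 0 0 -1")

```text
clock: 6.42
position: [0.4699, -0.2258, 0.1527]
ee_rot: [1.454, 2.774, 0.003]
force: [1.1, -0.9, -0.4]
width: 0.502
gripper_force: 20.0
```

```bash
python3 plan.py .496,.114,.14,2.4 .496,.114,.031,2.4; python3 -c "
from cell import arm; print(arm.observe()['gripper_force'])"
```

```text
t 6.4 pos [ 0.4699 -0.2258  0.1527] yaw 34.7 tilt -1.000 J7 1.21 w 0.502 F [ 1.1 -0.9 -0.4]
.496,.114,.14,2.4 n 9
2.94 2.39 0.14 3.6; 3.08 2.20 0.14 3.6; 3.21 2.00 0.14 3.6; 3.33 1.80 0.14 3.6; 3.44 1.58 0.14 3.6; 3.53 1.37 0.14 3.6; 3.61 1.14 0.14 3.6; 3.68 0.91 0.14 3.6; 3.73 0.68 0.14 3.6
.496,.114,.031,2.4 n 3
0.00 0.00 3.63 -0.0; 0.00 0.00 3.63 -0.0; 0.00 0.00 3.63 -0.0
19.999342560768127
```

Request:
play_rows(increments="2.9 2.4 0 3.6 -1; 3.1 2.2 0 3.6 -1; 3.2 2.0 0.2 3.6 -1; 3.3 1.8 0.2 3.6 -1; 3.4 1.6 0.2 3.6 -1")

```text
clock: 6.83
position: [0.4817, -0.0341, 0.1402]
ee_rot: [1.879, 2.518, 0.001]
force: [0.9, -0.3, -1.3]
width: 0.499
gripper_force: 20.0
```

Request:
play_rows(increments="3.5 1.4 0.2 3.6 -1; 3.6 1.1 0.2 3.6 -1; 3.7 0.9 0.2 3.6 -1; 3.7 0.7 0.2 3.6 -1; 0 0 0 0 -1")

```text
clock: 7.25
position: [0.4934, 0.124, 0.1314]
ee_rot: [-2.166, -2.272, -0.003]
force: [-0.1, -0.8, -1.5]
width: 0.498
gripper_force: 20.0
```

Request:
play_rows(increments="0 0 1 0 -1; 0 0 0 0 -1; 0 0 0 0 -1")

```text
clock: 7.5
position: [0.493, 0.1133, 0.1213]
ee_rot: [-2.177, -2.265, 0.003]
force: [-0.9, 0.2, -1.2]
width: 0.5
gripper_force: 20.0
```

```bash
python3 plan.py .496,.114,.033,2.4
```

```text
t 7.5 pos [0.493  0.1133 0.1213] yaw 2.3 tilt -1.000 J7 0.04 w 0.500 F [-0.9  0.2 -1.2]
.496,.114,.033,2.4 n 3
0.02 0.10 2.94 -0.0; 0.02 0.10 2.94 -0.0; 0.02 0.10 2.94 -0.0
```

Request:
play_rows(increments="0 0.1 3.4 0 -1; 0 0.1 3.4 0 -1; 0 0.1 1.5 0 -1; 0 0 0.5 0 -1; 0 0 0 0 -1")

```text
clock: 7.92
position: [0.4961, 0.1132, 0.0331]
ee_rot: [-2.178, -2.263, 0.003]
force: [-0.0, 0.6, -1.2]
width: 0.502
gripper_force: 20.0
```

```bash
python3 plan.py .496,.114,.032,2.4
```

```text
t 7.9 pos [0.4961 0.1132 0.0331] yaw 2.2 tilt -1.000 J7 0.14 w 0.502 F [-0.   0.6 -1.2]
.496,.114,.032,2.4 n 1
0.08 -0.01 0.11 -0.2
```

Request:
play_rows(increments="0 0 0.15 0 -1; 0 0 0 0 -1; 0 0 0 0 1; 0 0 0 0 1; 0 0 0 0 1")

```text
clock: 8.33
position: [0.4972, 0.1152, 0.033]
ee_rot: [2.175, 2.266, 0.002]
force: [0.7, -0.4, 0.5]
width: 0.672
gripper_force: 0.0
```

Request:
play_rows(increments="0 0 0 0 1; 0 0 -2 0 1; 0 0 -4 0 1; 0 0 -4 0 1; 0 0 -3 0 1")

```text
clock: 8.75
position: [0.4971, 0.1145, 0.1649]
ee_rot: [2.176, 2.265, 0.001]
force: [0.6, 0.4, -0.8]
width: 0.987
gripper_force: 0.0
```

```bash
python3 plan.py .592,-.327,.15,6 .592,-.327,.026,6
```

```text
t 8.8 pos [0.4971 0.1145 0.1649] yaw 2.3 tilt -1.000 J7 -0.01 w 0.987 F [ 0.6  0.4 -0.8]
.592,-.327,.15,6 n 12
-3.71 0.64 0.12 -0.3; -3.71 0.62 0.12 -0.3; -3.72 0.60 0.12 -0.3; -3.72 0.58 0.12 -0.3; -3.72 0.56 0.12 -0.3; -3.72 0.54 0.12 -0.3; -3.73 0.52 0.12 -0.3; -3.73 0.50 0.12 -0.3; -3.73 0.48 0.12 -0.3; -3.73 0.46 0.12 -0.3; -3.74 0.44 0.12 -0.3; -3.74 0.42 0.12 -0.3
.592,-.327,.026,6 n 4
0.00 0.00 3.10 -0.0; 0.00 0.00 3.10 -0.0; 0.00 0.00 3.10 -0.0; 0.00 0.00 3.10 -0.0
```

Request:
play_rows(increments="-3.7 0.6 0 -0.3 1; -3.7 0.6 0 -0.3 1; -3.7 0.6 0 -0.3 1; -3.7 0.6 0 -0.3 1; -3.7 0.6 0 -0.3 1")

```text
clock: 9.17
position: [0.5362, -0.0697, 0.1626]
ee_rot: [2.144, 2.296, 0.001]
force: [0.3, 0.5, 0.8]
width: 1.003
gripper_force: 0.0
```

Request:
play_rows(increments="-3.7 0.5 0 -0.3 1; -3.7 0.5 0 -0.3 1; -3.7 0.5 0 -0.3 1; -3.7 0.5 0 -0.3 1; -3.7 0.5 0 -0.3 1")

```text
clock: 9.58
position: [0.5755, -0.2525, 0.1623]
ee_rot: [-2.115, -2.323, -0.001]
force: [1.0, 0.1, 1.0]
width: 1.001
gripper_force: 0.0
```

Request:
play_rows(increments="-3.7 0.4 0 -0.3 1; -3.7 0.4 0 -0.3 1; 0 0 1 0 1; 0 0 0 0 1; 0 0 0 0 1")

```text
clock: 10.0
position: [0.59, -0.3233, 0.1516]
ee_rot: [-2.103, -2.332, 0.0]
force: [-0.1, -0.3, 1.1]
width: 0.999
gripper_force: 0.0
```

```bash
python3 plan.py .592,-.327,.026,6;  python3 - <<'E'
from h import *
p=vision.get_image("scene"); cv2.imwrite("pics/s1.png",p["frame"][100:320,140:370,::-1])
for o in("jar","beaker"):
  for d in cut_out(o,p):
    w=world(p,d["mask"]);t=w[w[:,2]>np.percentile(w[:,2],95)-.012]
    print(o,round(d["confidence"],2),np.round(d["point"]),cv2.minAreaRect(t[:,:2].astype(np.float32)),np.percentile(w[:,2],95).round(3))
E
```

```text
t 10.0 pos [ 0.59   -0.3233  0.1516] yaw 5.9 tilt -1.000 J7 0.86 w 0.999 F [-0.1 -0.3  1.1]
.592,-.327,.026,6 n 4
-0.10 0.04 3.14 -0.0; -0.10 0.04 3.14 -0.0; -0.10 0.04 3.14 -0.0; -0.10 0.04 3.14 -0.0
jar 0.77 [160. 270.] ((0.49814504384994507, 0.10909359902143478), (0.04560163617134094, 0.04686787351965904), 1.3443244695663452) 0.077
jar 0.63 [251. 108.] ((0.2997897267341614, -0.42444029450416565), (0.04506643861532211, 0.05133592709898949), 69.77653503417969) 0.069
beaker 0.97 [280. 204.] ((0.591285228729248, -0.32853254675865173), (0.050921883434057236, 0.05272077023983002), 76.2613296508789) 0.07
```

View pics/s1.png

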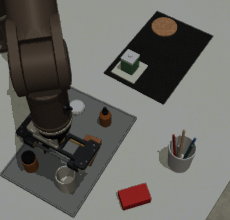

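The jar stands square on the tile at (130,62) in this crop, measured within about 2 mm of its centre. The gripper is above the beaker.

Request:
play_rows(increments="-0.2 0.1 3.2 0 1; -0.2 0.1 3.2 0 1; 0 0 3.2 0 1; 0 0 2.9 0 1; 0 0 0 0 1")

```text
clock: 10.57
position: [0.5904, -0.3237, 0.0221]
ee_rot: [-2.095, -2.33, 0.002]
force: [-1.0, 0.9, -0.7]
width: 1.001
gripper_force: 0.0
```

Request:
play_rows(increments="0 0 0 0 -1; 0 0 0 0 -1; 0 0 0 0 -1; 0 0 0 0 -1; 0 0 0 0 -1", grip_force=15)

```text
clock: 10.98
position: [0.5937, -0.3278, 0.0289]
ee_rot: [2.101, 2.332, 0.001]
force: [-0.0, -0.3, 0.0]
width: 0.687
gripper_force: 0.0
```

Request:
play_rows(increments="0 0 0 0 -1; 0 0 0 0 -1; 0 0 0 0 -1; 0 0 0 0 -1")

```text
clock: 11.32
position: [0.5932, -0.3276, 0.0281]
ee_rot: [2.103, 2.333, 0.001]
force: [-0.6, 1.2, 6.4]
width: 0.597
gripper_force: 15.0
```

```bash
python3 plan.py .592,-.327,.14,6 .486,.34,.14,2.4 .486,.34,.031,2.4
```

```text
t 11.3 pos [ 0.5932 -0.3276  0.0281] yaw 5.9 tilt -1.000 J7 0.93 w 0.597 F [-0.6  1.2  6.4]
.592,-.327,.14,6 n 3
0.03 -0.04 -3.73 -0.0; 0.03 -0.04 -3.73 -0.0; 0.03 -0.04 -3.73 -0.0
.486,.34,.14,2.4 n 17
3.97 -0.21 -0.00 0.2; 3.97 -0.22 -0.00 0.2; 3.97 -0.24 -0.00 0.2; 3.96 -0.25 -0.00 0.2; 3.96 -0.27 -0.00 0.2; 3.96 -0.28 -0.00 0.2; 3.96 -0.30 -0.00 0.2; 3.96 -0.31 -0.00 0.2; 3.96 -0.33 -0.00 0.2; 3.96 -0.34 -0.00 0.2; 3.96 -0.36 -0.00 0.2; 3.96 -0.37 -0.00 0.2; 3.95 -0.39 -0.00 0.2; 3.95 -0.40 -0.00 0.2; 3.95 -0.41 -0.00 0.2; 3.95 -0.43 -0.00 0.2; 3.95 -0.44 -0.00 0.2
.486,.34,.031,2.4 n 3
0.00 0.00 3.63 -0.0; 0.00 0.00 3.63 -0.0; 0.00 0.00 3.63 -0.0
```

Request:
play_rows(increments="0 0 -2 0 -1; 0 0 -4 0 -1; 0 0 -4 0 -1; 0 0 -3.5 0 -1; 0 0 0 0 -1")

```text
clock: 11.73
position: [0.5957, -0.3302, 0.1701]
ee_rot: [2.097, 2.325, 0.004]
force: [1.1, -1.5, -0.8]
width: 0.595
gripper_force: 15.0
```

Request:
play_rows(increments="3 -0.2 0 0 -1; 4 -0.2 0 0 -1; 4 -0.2 0 0 -1; 4 -0.3 0 0 -1; 4 -0.3 0 0 -1")

```text
clock: 12.15
position: [0.5605, -0.138, 0.162]
ee_rot: [-2.103, -2.333, -0.0]
force: [1.1, 1.0, -1.2]
width: 0.591
gripper_force: 15.0
```

Request:
play_rows(increments="4 -0.3 0 0 -1; 4 -0.3 0 0 -1; 4 -0.3 0 0 -1; 4 -0.3 0 0 -1; 4 -0.3 0 0 -1")

```text
clock: 12.57
position: [0.5248, 0.0594, 0.1622]
ee_rot: [-2.103, -2.333, -0.0]
force: [0.3, 0.8, -0.7]
width: 0.592
gripper_force: 15.0
```

Request:
play_rows(increments="4 -0.3 0 0 -1; 4 -0.3 0 0 -1; 4 -0.3 0 0 -1; 4 -0.3 0 0 -1; 4 -0.3 0 0 -1")

```text
clock: 12.98
position: [0.4891, 0.2569, 0.1623]
ee_rot: [-2.103, -2.334, -0.0]
force: [0.6, 1.3, -0.8]
width: 0.595
gripper_force: 15.0
```

```bash
python3 plan.py .486,.34,.14,2.4
```

```text
t 13.0 pos [0.4891 0.2569 0.1623] yaw 5.9 tilt -1.000 J7 -0.18 w 0.595 F [ 0.6  1.3 -0.8]
.486,.34,.14,2.4 n 3
2.77 0.18 0.74 1.2; 2.77 0.13 0.74 1.2; 2.77 0.07 0.74 1.2
```

Request:
play_rows(increments="3.5 0.1 0.5 0 -1; 2.5 0.1 0.5 0 -1; 1.5 0.1 0.5 0 -1; 0 0 0 0 -1; 0 0 0 0 -1")

```text
clock: 13.4
position: [0.485, 0.3293, 0.1466]
ee_rot: [2.102, 2.334, -0.002]
force: [0.8, -1.3, -1.1]
width: 0.592
gripper_force: 15.0
```

```bash
python3 plan.py .486,.34,.034,6
```

```text
t 13.4 pos [0.485  0.3293 0.1466] yaw 6.0 tilt -1.000 J7 -0.27 w 0.592 F [ 0.8 -1.3 -1.1]
.486,.34,.034,6 n 3
0.35 0.07 3.75 -0.0; 0.35 0.07 3.75 -0.0; 0.35 0.07 3.75 -0.0
```

Request:
play_rows(increments="0.4 0.1 3.8 0 -1; 0.4 0.1 3.8 0 -1; 0.3 0 3.2 0 -1; 0 0 0.5 0 -1; 0 0 0 0 -1")

```text
clock: 13.82
position: [0.4861, 0.3383, 0.0333]
ee_rot: [2.106, 2.331, -0.005]
force: [0.6, 0.3, -1.0]
width: 0.595
gripper_force: 15.0
```

Request:
play_rows(increments="0 0 0 0 -1; 0 0 0 0 -1")

```text
clock: 13.98
position: [0.4871, 0.3398, 0.0354]
ee_rot: [2.105, 2.331, 0.002]
force: [0.5, 0.3, -0.2]
width: 0.596
gripper_force: 15.0
```

```bash
python3 plan.py .486,.34,.033,6
```

```text
t 14.0 pos [0.4871 0.3398 0.0354] yaw 5.8 tilt -1.000 J7 -0.20 w 0.596 F [ 0.5  0.3 -0.2]
.486,.34,.033,6 n 1
0.03 -0.11 0.24 -0.2
```

Request:
play_rows(increments="0 0 0.25 0 -1; 0 0 0 0 -1; 0 0 0 0 1; 0 0 0 0 1; 0 0 0 0 1")

```text
clock: 14.4
position: [0.4861, 0.3412, 0.032]
ee_rot: [2.103, 2.334, 0.001]
force: [-0.1, -0.1, -0.7]
width: 0.756
gripper_force: 0.0
```

Request:
play_rows(increments="0 0 0 0 1; 0 0 0 0 1; 0 0 -3 0 1; 0 0 -4 0 1; 0 0 -4 0 1")

```text
clock: 14.82
position: [0.4853, 0.3403, 0.1422]
ee_rot: [2.103, 2.333, -0.004]
force: [0.5, 0.7, 0.7]
width: 0.996
gripper_force: 0.0
```

```bash
python3 plan.py .5775,-.2138,.15,14
```

```text
t 14.8 pos [0.4853 0.3403 0.1422] yaw 5.9 tilt -1.000 J7 -0.28 w 0.996 F [0.5 0.7 0.7]
.5775,-.2138,.15,14 n 14
-4.00 0.25 -0.06 -0.6; -4.01 0.21 -0.06 -0.6; -4.01 0.17 -0.06 -0.6; -4.01 0.13 -0.06 -0.6; -4.01 0.09 -0.06 -0.6; -4.01 0.04 -0.06 -0.6; -4.01 0.00 -0.06 -0.6; -4.01 -0.04 -0.06 -0.6; -4.01 -0.08 -0.06 -0.6; -4.01 -0.12 -0.06 -0.6; -4.01 -0.16 -0.06 -0.6; -4.01 -0.20 -0.06 -0.6; -4.01 -0.24 -0.06 -0.6; -4.00 -0.28 -0.06 -0.6
```

Request:
play_rows(increments="-4 0.2 -0.1 -0.6 1; -4 0.2 -0.1 -0.6 1; -4 0.2 -0.1 -0.6 1; -4 0.1 -0.1 -0.6 1; -4 0.1 -0.1 -0.6 1")

```text
clock: 15.23
position: [0.5188, 0.1419, 0.1471]
ee_rot: [2.04, 2.389, 0.001]
force: [0.8, 0.7, 0.0]
width: 1.002
gripper_force: 0.0
```

Request:
play_rows(increments="-4 0.1 0 -0.6 1; -4 0 0 -0.6 1; -4 0 0 -0.6 1; -4 -0.1 0 -0.6 1; -4 -0.1 0 -0.6 1")

```text
clock: 15.65
position: [0.5531, -0.0553, 0.1469]
ee_rot: [1.977, 2.441, 0.001]
force: [2.3, 0.6, -0.1]
width: 1.002
gripper_force: 0.0
```

Request:
play_rows(increments="-4 -0.2 0 -0.6 1; -4 -0.2 0 -0.6 1; -4 -0.2 0 -0.6 1; -3.9 -0.3 0 -0.6 1; 0 0 0 0 1")

```text
clock: 16.07
position: [0.5787, -0.2211, 0.1476]
ee_rot: [1.935, 2.468, -0.007]
force: [-0.7, -0.6, 0.9]
width: 1.002
gripper_force: 0.0
```

Request:
play_rows(increments="0 0 0 0 1; 0 0 0 0 1")

```text
clock: 16.23
position: [0.5794, -0.2102, 0.1464]
ee_rot: [-1.927, -2.48, -0.0]
force: [0.3, -0.6, -0.2]
width: 1.002
gripper_force: 0.0
```

```bash
python3 plan.py .5775,-.2138,.012,14
python3 - <<'E'
from h import *
p=vision.get_image("scene")
for o in("jar","beaker"):
  for d in cut_out(o,p)[:1]:
    w=world(p,d["mask"]);t=w[w[:,2]>np.percentile(w[:,2],95)-.012]
    print(o,round(d["confidence"],2),np.round(d["point"]),cv2.minAreaRect(t[:,:2].astype(np.float32)),np.percentile(w[:,2],95).round(3))
p=vision.get_image("wrist"); f=p["frame"][:,:,::-1].copy()
u,v=pix(p,(.5775,-.2138,.034)); cv2.drawMarker(f,(int(u),int(v)),(255,0,255),0,14,2); cv2.imwrite("pics/w2.png",f); print(u,v)
for d in cut_out("slidebox",p):
    w=world(p,d["mask"]);t=w[(w[:,2]>.028)&(w[:,2]<.04)]
    print(round(d["confidence"],2),np.round(d["point"]),cv2.minAreaRect(t[:,:2].astype(np.float32)))
E
```

```text
t 16.2 pos [ 0.5794 -0.2102  0.1464] yaw 14.3 tilt -1.000 J7 0.83 w 1.002 F [ 0.3 -0.6 -0.2]
.5775,-.2138,.012,14 n 4
-0.07 -0.07 3.36 0.1; -0.07 -0.07 3.36 0.1; -0.07 -0.07 3.36 0.1; -0.07 -0.07 3.36 0.1
jar 0.89 [161. 271.] ((0.4991056025028229, 0.10904128849506378), (0.044889792799949646, 0.04759162664413452), 1.5742757320404053) 0.077
beaker 0.67 [263. 203.] ((0.5298553705215454, -0.22604185342788696), (0.28138601779937744, 0.3572547733783722), 6.690868377685547) 0.009
250.19590171395305 190.50333815423915
0.81 [237. 420.] ((0.7587893605232239, -0.22753556072711945), (0.05714017525315285, 0.025291774421930313), 35.48796463012695)
0.65 [184. 254.] ((0.5788612961769104, -0.21275901794433594), (0.04924115538597107, 0.07949269562959671), 14.02482795715332)
```

View pics/w2.png

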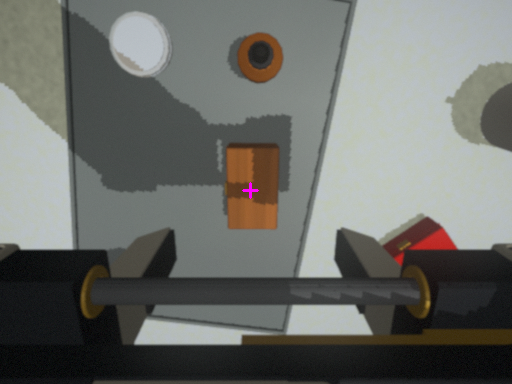

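The wooden box sits square between the fingers at (253,187). The red lookalike is well outside at (420,240), and the jar is steady on the tile. Descending now.

Request:
play_rows(increments="-0.2 0 3.4 0 1; -0.1 0 3.4 0 1; 0 0 3.4 0 1; 0 0 3.0 0 1; 0 0 0 0 1")

```text
clock: 16.9
position: [0.577, -0.2107, 0.0095]
ee_rot: [-1.92, -2.477, 0.004]
force: [-1.3, 1.2, 0.2]
width: 1.002
gripper_force: 0.0
```

Request:
play_rows(increments="0 0 0 0 -1; 0 0 0 0 -1; 0 0 0 0 -1; 0 0 0 0 -1; 0 0 0 0 -1", grip_force=20)

```text
clock: 17.32
position: [0.5814, -0.2136, 0.0163]
ee_rot: [1.925, 2.48, 0.002]
force: [0.1, -1.2, -0.5]
width: 0.685
gripper_force: 0.0
```

Request:
play_rows(increments="0 0 0 0 -1; 0 0 0 0 -1; 0 0 0 0 -1; 0 0 0 0 -1; 0 0 0 0 -1")

```text
clock: 17.73
position: [0.5805, -0.2135, 0.0152]
ee_rot: [1.927, 2.481, 0.0]
force: [-2.8, 1.0, 6.1]
width: 0.52
gripper_force: 20.0
```

```bash
python3 plan.py .578,-.213,.14,14 .591,.229,.14,2.4
```

```text
t 17.7 pos [ 0.5805 -0.2135  0.0152] yaw 14.3 tilt -1.000 J7 0.93 w 0.520 F [-2.8  1.   6.1]
.578,-.213,.14,14 n 4
0.03 -0.06 -3.12 0.1; 0.03 -0.06 -3.12 0.1; 0.03 -0.06 -3.12 0.1; 0.03 -0.06 -3.12 0.1
.591,.229,.14,2.4 n 11
3.87 1.09 -0.00 1.1; 3.89 1.02 -0.00 1.1; 3.91 0.94 -0.00 1.1; 3.92 0.87 -0.00 1.1; 3.94 0.80 -0.00 1.1; 3.95 0.73 -0.00 1.1; 3.97 0.65 -0.00 1.1; 3.98 0.58 -0.00 1.1; 3.99 0.51 -0.00 1.1; 4.00 0.43 -0.00 1.1; 4.00 0.36 -0.00 1.1
```

Request:
play_rows(increments="0 0 -2 0 -1; 0 0 -3.5 0 -1; 0 0 -3.5 0 -1; 0 0 -3.5 0 -1; 0 0 0 0 -1")

```text
clock: 18.15
position: [0.5836, -0.2154, 0.1463]
ee_rot: [1.922, 2.474, 0.005]
force: [0.8, -1.1, -1.0]
width: 0.519
gripper_force: 20.0
```

Request:
play_rows(increments="3.0 1.0 0 1.1 -1; 3.9 1.0 0 1.1 -1; 3.9 0.9 0 1.1 -1; 3.9 0.9 0 1.1 -1; 3.9 0.8 0 1.1 -1")

```text
clock: 18.57
position: [0.5862, -0.0199, 0.1395]
ee_rot: [-2.045, -2.385, -0.0]
force: [0.7, 1.0, -0.8]
width: 0.524
gripper_force: 20.0
```

Request:
play_rows(increments="3.9 0.7 0 1.1 -1; 4.0 0.6 0 1.1 -1; 4.0 0.6 0 1.1 -1; 4.0 0.5 0 1.1 -1; 4.0 0.4 0 1.1 -1")

```text
clock: 18.98
position: [0.5909, 0.1813, 0.1395]
ee_rot: [-2.156, -2.284, 0.0]
force: [0.9, 0.5, -0.7]
width: 0.52
gripper_force: 20.0
```

Request:
play_rows(increments="4.0 0.3 0 1.1 -1; 0 0 0 0 -1; 0 0 0 0 -1; 0 0 0 0 -1")

```text
clock: 19.32
position: [0.5918, 0.219, 0.1393]
ee_rot: [2.176, 2.265, -0.002]
force: [-0.1, -0.2, -0.8]
width: 0.522
gripper_force: 20.0
```

```bash
python3 plan.py .591,.229,.016,2.4
```

```text
t 19.3 pos [0.5918 0.219  0.1393] yaw 2.3 tilt -1.000 J7 -0.04 w 0.522 F [-0.1 -0.2 -0.8]
.591,.229,.016,2.4 n 4
0.25 -0.01 3.08 -0.0; 0.25 -0.01 3.08 -0.0; 0.25 -0.01 3.08 -0.0; 0.25 -0.01 3.08 -0.0
```

Request:
play_rows(increments="0.3 0 3.2 0 -1; 0.3 0 3.2 0 -1; 0.2 0 3.2 0 -1; 0.1 0 2.4 0 -1; 0 0 0 0 -1")

```text
clock: 19.73
position: [0.5899, 0.2257, 0.0158]
ee_rot: [-2.179, -2.261, 0.008]
force: [-0.1, 0.1, 0.2]
width: 0.524
gripper_force: 20.0
```

Request:
play_rows(increments="0 0 0 0 -1; 0 0 0 0 -1")

```text
clock: 19.9
position: [0.5926, 0.227, 0.0212]
ee_rot: [2.179, 2.262, 0.001]
force: [-0.4, -1.3, -0.1]
width: 0.52
gripper_force: 20.0
```

```bash
python3 plan.py .591,.229,.0145,2.4
```

```text
t 19.9 pos [0.5926 0.227  0.0212] yaw 2.1 tilt -1.000 J7 0.03 w 0.520 F [-0.4 -1.3 -0.1]
.591,.229,.0145,2.4 n 1
0.21 -0.16 0.67 -0.3
```

Request:
play_rows(increments="0.2 -0.1 0.4 0 -1; 0 0 0.2 0 -1; 0 0 0 0 -1; 0 0 0 0 -1")

```text
clock: 20.23
position: [0.5906, 0.2305, 0.0142]
ee_rot: [-2.177, -2.265, -0.001]
force: [0.1, -0.1, -0.4]
width: 0.521
gripper_force: 20.0
```

```bash
python3 plan.py .591,.229,.0145,2.4
```

```text
t 20.2 pos [0.5906 0.2305 0.0142] yaw 2.3 tilt -1.000 J7 0.03 w 0.521 F [ 0.1 -0.1 -0.4]
.591,.229,.0145,2.4 n 1
-0.15 0.03 -0.03 -0.1
```

Request:
play_rows(increments="0 0 0 0 1; 0 0 0 0 1; 0 0 0 0 1; 0 0 0 0 1; 0 0 0 0 1")

```text
clock: 20.65
position: [0.5906, 0.2303, 0.0138]
ee_rot: [2.177, 2.265, 0.0]
force: [-0.1, 0.1, -0.8]
width: 0.833
gripper_force: 0.0
```

Request:
play_rows(increments="0 0 -1 0 1; 0 0 -3 0 1; 0 0 -4 0 1; 0 0 -4 0 1; 0 0 -1 0 1")

```text
clock: 21.07
position: [0.5938, 0.2304, 0.1507]
ee_rot: [2.176, 2.261, 0.012]
force: [1.4, 0.3, 0.0]
width: 0.999
gripper_force: 0.0
```

```bash
python3 plan.py .454,-.116,.14,95
```

```text
t 21.1 pos [0.5938 0.2304 0.1507] yaw 2.2 tilt -1.000 J7 -0.06 w 0.999 F [1.4 0.3 0. ]
.454,-.116,.14,95 n 13
-2.62 -1.18 0.08 6.7; -2.74 -0.86 0.08 6.7; -2.82 -0.54 0.08 6.7; -2.87 -0.20 0.08 6.7; -2.87 0.13 0.08 6.7; -2.83 0.47 0.08 6.7; -2.76 0.80 0.08 6.7; -2.65 1.11 0.08 6.7; -2.50 1.41 0.08 6.7; -2.32 1.70 0.08 6.7; -2.10 1.96 0.08 6.7; -1.86 2.19 0.08 6.7; -1.59 2.39 0.08 6.7
```

Request:
play_rows(increments="-2.6 -1.2 0 6.7 1; -2.7 -0.9 0 6.7 1; -2.8 -0.5 0 6.7 1; -2.9 -0.2 0 6.7 1; -2.9 0.1 0 6.7 1")

```text
clock: 21.48
position: [0.5358, 0.0961, 0.1445]
ee_rot: [-2.742, -1.533, -0.002]
force: [1.3, -0.4, -0.1]
width: 1.001
gripper_force: 0.0
```

Request:
play_rows(increments="-2.8 0.5 0 6.7 1; -2.8 0.8 0 6.7 1; -2.6 1.1 0 6.7 1; -2.5 1.4 0 6.7 1; -2.3 1.7 0 6.7 1")

```text
clock: 21.9
position: [0.4828, -0.0367, 0.1444]
ee_rot: [-3.067, -0.678, -0.002]
force: [0.4, -0.6, -0.3]
width: 0.998
gripper_force: 0.0
```

Request:
play_rows(increments="-2.1 2.0 0 6.7 1; -1.9 2.2 0 6.7 1; -1.6 2.4 0 6.7 1; 0 0 0 0 1; 0 0 0 0 1")

```text
clock: 22.32
position: [0.4508, -0.1176, 0.1443]
ee_rot: [-3.138, -0.136, -0.001]
force: [-0.0, 0.9, -0.0]
width: 1.002
gripper_force: 0.0
```

```bash
python3 plan.py .454,-.116,.010,95
python3 - <<'E'
from h import *
p=vision.get_image("scene"); cv2.imwrite("pics/s2.png",p["frame"][80:330,130:370,::-1])
near=dict(jar=(.498,.109),beaker=(.486,.34),slidebox=(.59,.229))
for o in near:
  for d in cut_out(o,p):
    w=world(p,d["mask"]);
    if np.hypot(*(np.median(w,0)[:2]-near[o]))>.06: continue
    t=w[w[:,2]>np.percentile(w[:,2],95)-.01]
    print(o,round(d["confidence"],2),np.round(d["point"]),cv2.minAreaRect(t[:,:2].astype(np.float32)),np.percentile(w[:,2],95).round(3))
p=vision.get_image("wrist")
for d in cut_out("dish",p):
    w=world(p,d["mask"]);t=w[(w[:,2]>.014)&(w[:,2]<.03)]
    if len(t)>20: print("dish",round(d["confidence"],2),np.round(d["point"]),cv2.minEnclosingCircle(t[:,:2].astype(np.float32)))
E
```

```text
t 22.3 pos [ 0.4508 -0.1176  0.1443] yaw -85.0 tilt -1.000 J7 -0.73 w 1.002 F [-0.   0.9 -0. ]
.454,-.116,.010,95 n 4
0.08 -0.03 3.36 -0.0; 0.08 -0.03 3.36 -0.0; 0.08 -0.03 3.36 -0.0; 0.08 -0.03 3.36 -0.0
jar 0.92 [160. 269.] ((0.4986971318721771, 0.1075042262673378), (0.046140626072883606, 0.0484003908932209), 2.52248215675354) 0.077
beaker 0.91 [120. 304.] ((0.48535817861557007, 0.3403926193714142), (0.05405457317829132, 0.05527988448739052), 44.09461975097656) 0.075
slidebox 0.6 [158. 312.] ((0.5899631381034851, 0.22969281673431396), (0.04968920722603798, 0.08194892853498459), 2.3192873001098633) 0.037
dish 0.56 [177. 256.] ((0.4561769664287567, -0.11647878587245941), 0.025396980345249176)
```

View pics/s2.png

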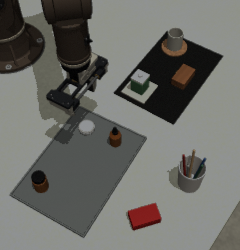

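Jar, beaker and box all stand in place: jar at (140,82), beaker at (176,40) and box at (184,76) in this crop. The measured positions match the targets within 3 mm. The gripper is over the dish.

Request:
play_rows(increments="0.4 0 3.5 0 1; 0.1 0 3.5 0 1; 0 0 3.0 0 1; 0 0 2.0 0 1; 0 0 1.1 0 1")

```text
clock: 23.03
position: [0.4551, -0.1149, 0.0103]
ee_rot: [-3.138, -0.143, 0.005]
force: [-0.1, -0.1, 0.5]
width: 1.001
gripper_force: 0.0
```

Request:
play_rows(increments="0 0 0 0 1; 0 0 0 0 1; 0 0 0 0 -1; 0 0 0 0 -1; 0 0 0 0 -1", grip_force=10)

```text
clock: 23.45
position: [0.4568, -0.1158, 0.0135]
ee_rot: [3.138, 0.142, 0.003]
force: [-0.6, -0.4, 0.8]
width: 0.829
gripper_force: 0.0
```

```bash
python3 plan.py .455,-.1165,.011,95
```

```text
t 23.4 pos [ 0.4568 -0.1158  0.0135] yaw -84.8 tilt -1.000 J7 -0.50 w 0.829 F [-0.6 -0.4  0.8]
.455,-.1165,.011,95 n 1
-0.19 0.06 0.25 0.2
```

Request:
play_rows(increments="0 0 0.2 0 -1; 0 0 0 0 -1; 0 0 0 0 -1; 0 0 0 0 -1; 0 0 0 0 -1")

```text
clock: 23.87
position: [0.4562, -0.1159, 0.0108]
ee_rot: [-3.138, -0.141, -0.0]
force: [0.3, 0.6, 1.0]
width: 0.542
gripper_force: 10.0
```

Request:
play_rows(increments="0 0 0 0 -1; 0 0 0 0 -1; 0 0 0 0 -1")

```text
clock: 24.12
position: [0.4562, -0.1158, 0.0108]
ee_rot: [-3.138, -0.141, -0.0]
force: [-0.4, 0.3, 2.1]
width: 0.538
gripper_force: 10.0
```

```bash
python3 plan.py .456,-.1165,.14,95 .59,.2297,.14,92.4
```

```text
t 24.1 pos [ 0.4562 -0.1158  0.0108] yaw -84.9 tilt -1.000 J7 -0.49 w 0.538 F [-0.4  0.3  2.1]
.456,-.1165,.14,95 n 4
-0.01 0.02 -3.23 0.0; -0.01 0.02 -3.23 0.0; -0.01 0.02 -3.23 0.0; -0.01 0.02 -3.23 0.0
.59,.2297,.14,92.4 n 10
1.64 -3.33 -0.00 0.3; 1.62 -3.34 -0.00 0.3; 1.61 -3.35 -0.00 0.3; 1.59 -3.35 -0.00 0.3; 1.58 -3.36 -0.00 0.3; 1.56 -3.37 -0.00 0.3; 1.55 -3.38 -0.00 0.3; 1.53 -3.38 -0.00 0.3; 1.51 -3.39 -0.00 0.3; 1.50 -3.40 -0.00 0.3
```

Request:
play_rows(increments="0 0 -2 0 -1; 0 0 -3.5 0 -1; 0 0 -4 0 -1; 0 0 -3.5 0 -1; 0 0 0 0 -1")

```text
clock: 24.53
position: [0.4588, -0.1174, 0.1456]
ee_rot: [3.137, 0.14, 0.011]
force: [1.5, -0.0, -0.3]
width: 0.538
gripper_force: 10.0
```

Request:
play_rows(increments="1.4 -2.8 0 0.3 -1; 1.6 -3.4 0 0.3 -1; 1.6 -3.4 0 0.3 -1; 1.6 -3.4 0 0.3 -1; 1.6 -3.4 0 0.3 -1")

```text
clock: 24.95
position: [0.5211, 0.0557, 0.1404]
ee_rot: [-3.14, -0.1, 0.0]
force: [1.3, -0.2, 0.3]
width: 0.542
gripper_force: 10.0
```

Request:
play_rows(increments="1.6 -3.4 0 0.3 -1; 1.5 -3.4 0 0.3 -1; 1.5 -3.4 0 0.3 -1; 1.5 -3.4 0 0.3 -1; 1.5 -3.4 0 0.3 -1")

```text
clock: 25.37
position: [0.5877, 0.2296, 0.14]
ee_rot: [-3.141, -0.059, 0.001]
force: [1.2, -0.5, -0.5]
width: 0.541
gripper_force: 10.0
```

Request:
play_rows(increments="0 0 0 0 -1; 0 0 0 0 -1; 0 0 0 0 -1")

```text
clock: 25.62
position: [0.5874, 0.2268, 0.1401]
ee_rot: [3.14, 0.059, -0.001]
force: [0.1, -0.9, -0.5]
width: 0.537
gripper_force: 10.0
```

```bash
python3 plan.py .59,.2297,.041,92.4
```

```text
t 25.6 pos [0.5874 0.2268 0.1401] yaw -87.9 tilt -1.000 J7 -1.34 w 0.537 F [ 0.1 -0.9 -0.5]
.59,.2297,.041,92.4 n 3
0.09 -0.09 3.30 -0.1; 0.09 -0.09 3.30 -0.1; 0.09 -0.09 3.30 -0.1
```

Request:
play_rows(increments="0.3 -0.3 3.5 0 -1; 0 0 3 0 -1; 0 0 1.8 0 -1; 0 0 1 0 -1; 0 0 0 0 -1")

```text
clock: 26.03
position: [0.5893, 0.229, 0.046]
ee_rot: [3.14, 0.056, -0.005]
force: [0.8, 0.3, 0.8]
width: 0.54
gripper_force: 10.0
```

Request:
play_rows(increments="0 0 0 0 -1; 0 0 0 0 -1")

```text
clock: 26.2
position: [0.5917, 0.2301, 0.0493]
ee_rot: [-3.141, -0.057, -0.003]
force: [-0.2, 0.3, 0.3]
width: 0.536
gripper_force: 10.0
```

```bash
python3 plan.py .59,.2297,.0395,92.4
```

```text
t 26.2 pos [0.5917 0.2301 0.0493] yaw -87.9 tilt -1.000 J7 -1.26 w 0.536 F [-0.2  0.3  0.3]
.59,.2297,.0395,92.4 n 1
-0.17 0.03 0.98 -0.3
```

Request:
play_rows(increments="-0.1 0 0.5 0 -1; 0 0 0.3 0 -1; 0 0 0.1 0 -1; 0 0 0 0 -1; 0 0 0 0 -1")

```text
clock: 26.62
position: [0.59, 0.2309, 0.0396]
ee_rot: [-3.14, -0.059, -0.001]
force: [-1.8, -0.4, 7.3]
width: 0.539
gripper_force: 10.0
```

```bash
python3 plan.py .59,.2297,.0395,92.4
```

```text
t 26.6 pos [0.59   0.2309 0.0396] yaw -87.8 tilt -1.000 J7 -1.26 w 0.539 F [-1.8 -0.4  7.3]
.59,.2297,.0395,92.4 n 1
-0.00 0.12 0.01 -0.2
```

Contact shows as about 7 N upward, so I'm releasing the dish.

Request:
play_rows(increments="0 0 0 0 1; 0 0 0 0 1; 0 0 0 0 1; 0 0 0 0 1; 0 0 0 0 1")

```text
clock: 27.03
position: [0.5896, 0.2307, 0.0386]
ee_rot: [3.141, 0.059, -0.0]
force: [0.2, -0.3, 0.1]
width: 0.853
gripper_force: 0.0
```

Request:
play_rows(increments="0 0 -1 0 1; 0 0 -3 0 1; 0 0 -4 0 1; 0 0 -4 0 1; 0 0 0 0 1")

```text
clock: 27.45
position: [0.5937, 0.2299, 0.167]
ee_rot: [-3.139, -0.057, -0.016]
force: [1.5, -1.0, -0.4]
width: 1.002
gripper_force: 0.0
```

```bash
python3 plan.py .554,-.1045,.16,95
```

```text
t 27.4 pos [0.5937 0.2299 0.167 ] yaw -87.9 tilt -1.000 J7 -1.36 w 1.002 F [ 1.5 -1.  -0.4]
.554,-.1045,.16,95 n 9
-0.58 3.70 0.08 -0.3; -0.60 3.69 0.08 -0.3; -0.62 3.69 0.08 -0.3; -0.64 3.69 0.08 -0.3; -0.66 3.68 0.08 -0.3; -0.68 3.68 0.08 -0.3; -0.70 3.68 0.08 -0.3; -0.72 3.67 0.08 -0.3; -0.74 3.67 0.08 -0.3
```

Request:
play_rows(increments="-0.6 3.7 0.1 0 1; -0.6 3.7 0.1 0 1; -0.6 3.7 0.1 0 1; -0.6 3.7 0.1 0 1; -0.6 3.7 0.1 0 1")

```text
clock: 27.87
position: [0.5662, 0.043, 0.1544]
ee_rot: [-3.141, -0.059, -0.001]
force: [0.4, -0.4, 1.0]
width: 0.998
gripper_force: 0.0
```

Request:
play_rows(increments="-0.6 3.7 0 0 1; -0.6 3.7 0 0 1; -0.6 3.7 0 0 1; -0.6 3.6 0 0 1; 0 0 0 0 1")

```text
clock: 28.28
position: [0.5463, -0.1122, 0.1558]
ee_rot: [3.137, 0.042, 0.004]
force: [-0.9, -0.5, 0.5]
width: 0.996
gripper_force: 0.0
```

Request:
play_rows(increments="0 0 0 0 1; 0 0 0 0 1")

```text
clock: 28.45
position: [0.5483, -0.1029, 0.1541]
ee_rot: [-3.14, -0.058, -0.001]
force: [-0.3, 0.6, 0.2]
width: 1.003
gripper_force: 0.0
```

```bash
python3 - <<'E'
from h import *
from math import hypot
p=vision.get_image("scene"); cv2.imwrite("pics/s3.png",p["frame"][80:330,130:370,::-1])
for o,ref in(("slidebox",(.59,.229)),("dish",(.59,.229)),("dropper",(.554,-.105))):
  for d in cut_out(o,p):
    w=world(p,d["mask"]);t=w[w[:,2]>np.percentile(w[:,2],95)-.008]
    if hypot(*(np.median(w,0)[:2]-ref))<.06: print(o,round(d["confidence"],2),np.round(d["point"]),cv2.minAreaRect(t[:,:2].astype(np.float32)),np.percentile(w[:,2],95).round(3))
p=vision.get_image("wrist"); f=p["frame"][:,:,::-1].copy()
u,v=pix(p,(.5545,-.1045,.087)); cv2.drawMarker(f,(int(u),int(v)),(255,0,255),0,14,2)
u,v=pix(p,(.5545,-.1045,.046)); cv2.drawMarker(f,(int(u),int(v)),(255,255,0),0,14,2); cv2.imwrite("pics/w3.png",f)
for d in cut_out("dropper",p)+cut_out("capped",p):
    w=world(p,d["mask"])
    for lo,hi in((.06,.09),(.03,.053)):
        t=w[(w[:,2]>lo)&(w[:,2]<hi)]
        if len(t)>9: print(round(d["confidence"],2),np.round(d["point"]),lo,cv2.minEnclosingCircle(t[:,:2].astype(np.float32)),t.mean(0).round(4))
E
python3 plan.py .5545,-.1045,.026,95
```

```text
slidebox 0.76 [161. 313.] ((0.5904589295387268, 0.23106396198272705), (0.04823163524270058, 0.0828055739402771), 1.6782469749450684) 0.037
dish 0.58 [150. 316.] ((0.5875065922737122, 0.22834190726280212), (0.04845384508371353, 0.04805826395750046), 13.643951416015625) 0.056
dropper 0.69 [216. 248.] ((0.5555712580680847, -0.10372176021337509), (0.00894144643098116, 0.012550153769552708), 36.757205963134766) 0.083
0.56 [176. 259.] 0.06 ((0.5575665831565857, -0.10337293148040771), 0.009436935186386108) [ 0.5604 -0.1032  0.0746]
0.56 [176. 259.] 0.03 ((0.5578518509864807, -0.10358055680990219), 0.017969885841012) [ 0.5652 -0.1031  0.0476]
0.6 [242. 472.] 0.03 ((0.49208563566207886, -0.338442862033844), 0.009880064986646175) [ 0.4936 -0.3368  0.0338]
t 28.8 pos [ 0.5484 -0.1023  0.1537] yaw -87.8 tilt -1.000 J7 -0.82 w 0.999 F [-0.3  0.5 -0.7]
.5545,-.1045,.026,95 n 4
0.15 0.06 3.19 -0.7; 0.15 0.06 3.19 -0.7; 0.15 0.07 3.19 -0.7; 0.15 0.07 3.19 -0.7
```

View pics/w3.png

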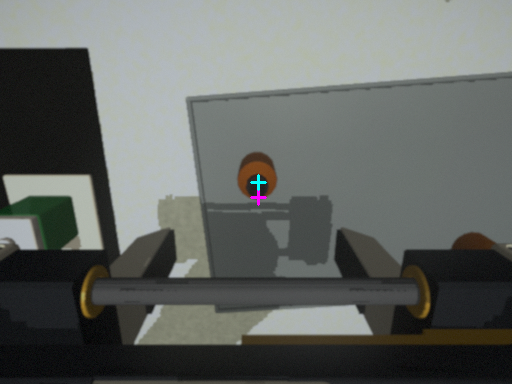

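The dropper (pointed teat) is at (257,178) between the fingers. The dish measures about 4 mm off the box centre, which is within the limit. I'm shifting 8 mm in x and descending gently, because the teat needs clearance under the gripper body.

Request:
play_rows(increments="0.4 0 2 0 1; 0.4 0.1 3 0 1; 0 0 3 0 1; 0 0 2 0 1; 0 0 1 0 1")

```text
clock: 29.22
position: [0.5549, -0.103, 0.0412]
ee_rot: [-3.141, -0.06, 0.005]
force: [-0.3, 0.7, 0.2]
width: 0.999
gripper_force: 0.0
```

Request:
play_rows(increments="0 0 0 0 1; 0 0 0 0 1; 0 0 0 0 1")

```text
clock: 29.47
position: [0.5571, -0.1042, 0.045]
ee_rot: [3.141, 0.059, 0.003]
force: [0.8, 0.2, -0.2]
width: 1.002
gripper_force: 0.0
```

```bash
python3 plan.py .557,-.1035,.028,92.2
```

```text
t 29.5 pos [ 0.5571 -0.1042  0.045 ] yaw -87.9 tilt -1.000 J7 -0.70 w 1.002 F [ 0.8  0.2 -0.2]
.557,-.1035,.028,92.2 n 1
-0.01 -0.07 1.70 -0.1
```

Request:
play_rows(increments="0 0 0.7 0 1; 0 0 0.5 0 1; 0 0 0.3 0 1; 0 0 0 0 -1; 0 0 0 0 -1", grip_force=15)

```text
clock: 29.88
position: [0.5561, -0.1038, 0.0286]
ee_rot: [-3.141, -0.059, 0.0]
force: [-0.5, 0.4, -0.4]
width: 0.903
gripper_force: 0.0
```

Request:
play_rows(increments="0 0 0 0 -1; 0 0 0 0 -1; 0 0 0 0 -1; 0 0 0 0 -1; 0 0 0 0 -1")

```text
clock: 30.3
position: [0.5563, -0.1038, 0.0288]
ee_rot: [-3.141, -0.059, -0.0]
force: [0.6, -0.3, -0.7]
width: 0.542
gripper_force: 0.0
```

Request:
play_rows(increments="0 0 0 0 -1; 0 0 0 0 -1; 0 0 0 0 -1; 0 0 0 0 -1; 0 0 0 0 -1")

```text
clock: 30.72
position: [0.5562, -0.1038, 0.0288]
ee_rot: [-3.141, -0.059, -0.0]
force: [0.1, 0.8, 1.1]
width: 0.39
gripper_force: 15.0
```

```bash
python3 plan.py .557,-.1035,.15,92.4 .491,.2247,.15,92.4
```

```text
t 30.7 pos [ 0.5562 -0.1038  0.0288] yaw -87.8 tilt -1.000 J7 -0.68 w 0.390 F [0.1 0.8 1.1]
.557,-.1035,.15,92.4 n 3
0.03 -0.01 -4.04 -0.1; 0.03 -0.01 -4.04 -0.1; 0.03 -0.01 -4.04 -0.1
.491,.2247,.15,92.4 n 9
-0.58 -3.67 -0.00 -0.0; -0.58 -3.67 -0.00 -0.0; -0.58 -3.67 -0.00 -0.0; -0.58 -3.67 -0.00 -0.0; -0.58 -3.67 -0.00 -0.0; -0.58 -3.67 -0.00 -0.0; -0.58 -3.67 -0.00 -0.0; -0.58 -3.67 -0.00 -0.0; -0.58 -3.67 -0.00 -0.0
```

Request:
play_rows(increments="0 0 -2 0 -1; 0 0 -4 0 -1; 0 0 -4 0 -1; 0 0 -3 0 -1; 0 0 0 0 -1")

```text
clock: 31.13
position: [0.5589, -0.1056, 0.1643]
ee_rot: [3.14, 0.058, 0.012]
force: [1.6, 0.1, -1.1]
width: 0.389
gripper_force: 15.0
```

Request:
play_rows(increments="-0.6 -3 0 0 -1; -0.6 -3.7 0 0 -1; -0.6 -3.7 0 0 -1; -0.6 -3.7 0 0 -1; -0.6 -3.7 0 0 -1")

```text
clock: 31.55
position: [0.5187, 0.0745, 0.1585]
ee_rot: [-3.141, -0.058, 0.0]
force: [0.2, 0.4, -1.6]
width: 0.385
gripper_force: 15.0
```

Request:
play_rows(increments="-0.6 -3.7 0 0 -1; -0.6 -3.7 0 0 -1; -0.6 -3.7 0 0 -1; -0.4 -3.0 0 0 -1; 0 -0.6 0 0 -1")

```text
clock: 31.97
position: [0.4901, 0.2254, 0.1576]
ee_rot: [-3.14, -0.071, 0.003]
force: [1.0, 0.9, -0.9]
width: 0.388
gripper_force: 15.0
```

Request:
play_rows(increments="0 0 0 0 -1; 0 0 0 0 -1; 0 0 0 0 -1")

```text
clock: 32.22
position: [0.4923, 0.2171, 0.1588]
ee_rot: [3.141, 0.055, 0.0]
force: [-0.4, -1.0, -1.2]
width: 0.385
gripper_force: 15.0
```

```bash
python3 plan.py .491,.2247,.031,92.4
```

```text
t 32.2 pos [0.4923 0.2171 0.1588] yaw -88.0 tilt -1.000 J7 -1.37 w 0.385 F [-0.4 -1.  -1.2]
.491,.2247,.031,92.4 n 4
-0.03 -0.19 3.20 -0.1; -0.03 -0.19 3.20 -0.1; -0.03 -0.19 3.20 -0.1; -0.03 -0.19 3.20 -0.1
```

Request:
play_rows(increments="-0.1 -0.5 2 0 -1; 0 -0.2 3.5 0 -1; 0 0 3.5 0 -1; 0 0 2 0 -1; 0 0 1 0 -1")

```text
clock: 32.63
position: [0.4898, 0.2235, 0.0365]
ee_rot: [3.139, 0.054, -0.004]
force: [-0.7, -0.3, 0.3]
width: 0.388
gripper_force: 15.0
```

Request:
play_rows(increments="0 0 0 0 -1; 0 0 0 0 -1; 0 0 0 0 -1")

```text
clock: 32.88
position: [0.4921, 0.2255, 0.0402]
ee_rot: [-3.14, -0.057, -0.003]
force: [0.1, -0.6, -0.6]
width: 0.389
gripper_force: 15.0
```

```bash
python3 plan.py .491,.2247,.0275,92.4
```

```text
t 32.9 pos [0.4921 0.2255 0.0402] yaw -87.9 tilt -1.000 J7 -1.24 w 0.389 F [ 0.1 -0.6 -0.6]
.491,.2247,.0275,92.4 n 1
-0.11 0.07 1.27 -0.3
```

Request:
play_rows(increments="-0.1 0 0.5 0 -1; 0 0 0.4 0 -1; 0 0 0.3 0 -1; 0 0 0.1 0 -1; 0 0 0 0 -1")

```text
clock: 33.3
position: [0.4903, 0.2263, 0.0267]
ee_rot: [-3.139, -0.059, -0.001]
force: [-3.5, 0.5, 12.2]
width: 0.388
gripper_force: 15.0
```

```bash
python3 plan.py .491,.2247,.0275,92.4
```

```text
t 33.3 pos [0.4903 0.2263 0.0267] yaw -87.8 tilt -1.000 J7 -1.22 w 0.388 F [-3.5  0.5 12.2]
.491,.2247,.0275,92.4 n 1
0.06 0.17 -0.08 -0.2
```

Firm contact at about 12 N. I'll ease up 1 mm, release and lift straight clear of the teat.

Request:
play_rows(increments="0 0 -0.1 0 -1; 0 0 0 0 1; 0 0 0 0 1; 0 0 0 0 1; 0 0 0 0 1")

```text
clock: 33.72
position: [0.4897, 0.2259, 0.0266]
ee_rot: [3.141, 0.059, -0.0]
force: [0.5, 0.6, -0.6]
width: 0.628
gripper_force: 0.0
```

Request:
play_rows(increments="0 0 0 0 1; 0 0 0 0 1; 0 0 -1 0 1; 0 0 -3 0 1; 0 0 -4 0 1")

```text
clock: 34.13
position: [0.4882, 0.2251, 0.1064]
ee_rot: [3.138, 0.058, -0.006]
force: [0.4, 1.4, 0.4]
width: 0.977
gripper_force: 0.0
```

Request:
play_rows(increments="0 0 -4 0 1; 0 0 -3 0 1; -4 1 0 0 1; -4 1 0 0 1; 0 0 0 0 1")

```text
clock: 34.55
position: [0.4019, 0.2003, 0.1752]
ee_rot: [-3.14, -0.057, 0.017]
force: [-1.1, -0.6, -0.2]
width: 1.001
gripper_force: 0.0
```

Run:
```python
from h import *
for n in("scene","side"):
  p=vision.get_image(n); cv2.imwrite(f"pics/end_{n}.png",p["frame"][:,:,::-1])
  for o,ref in dict(jar=(.498,.109),beaker=(.486,.34),dropper=(.491,.225),slidebox=(.59,.229),dish=(.59,.229),capped=(.473,-.345)).items():
    for d in cut_out(o,p):
      w=world(p,d["mask"])
      if not len(w) or np.hypot(*(np.median(w,0)[:2]-ref))>.06: continue
      t=w[w[:,2]>np.percentile(w[:,2],95)-.008]; (a,b),(u,v),g=cv2.minAreaRect(t[:,:2].astype(np.float32))
      print(n,o,round(d["confidence"],2),"c %.4f %.4f size %.3f %.3f ang %.1f"%(a,b,u,v,g),np.percentile(w[:,2],95).round(3))
print(arm.observe()["position"],arm.observe()["clock"])
```

```text
scene jar 0.83 c 0.4981 0.1084 size 0.046 0.045 ang 89.2 0.078
scene beaker 0.57 c 0.4860 0.3403 size 0.055 0.053 ang 72.1 0.074
scene dropper 0.46 c 0.4893 0.2230 size 0.017 0.012 ang 21.2 0.073
scene slidebox 0.58 c 0.5917 0.2265 size 0.046 0.077 ang 1.0 0.037
scene dish 0.68 c 0.5904 0.2285 size 0.044 0.054 ang 8.6 0.055
scene capped 0.71 c 0.4736 -0.3451 size 0.035 0.037 ang 35.3 0.074
side jar 0.56 c 0.4969 0.1096 size 0.048 0.047 ang 5.0 0.075
side beaker 0.55 c 0.4846 0.3410 size 0.053 0.057 ang 9.9 0.073
side dropper 0.62 c 0.4875 0.2253 size 0.011 0.014 ang 21.1 0.076
side slidebox 0.46 c 0.5720 0.1888 size 0.149 0.070 ang 68.3 0.035
side dish 0.69 c 0.5847 0.2284 size 0.048 0.045 ang 7.6 0.054
[0.41081176 0.20272976 0.17668577] 35.25
```

View pics/end_side.png

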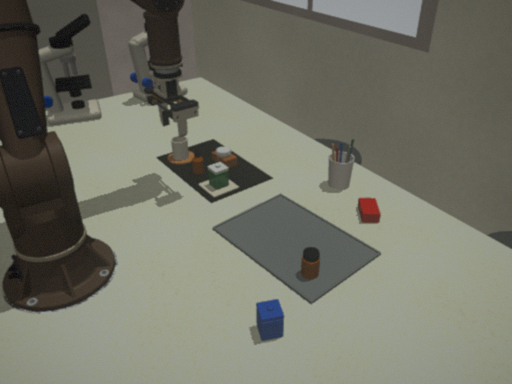

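View pics/end_scene.png

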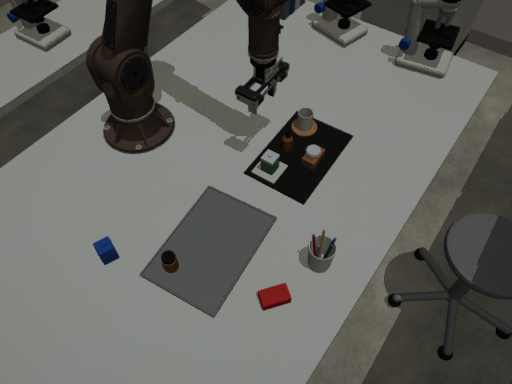

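In the scene view everything is in place and upright: jar on the tile (270,161), beaker on the cork (305,118), dropper midway (288,142) and dish on the box (313,155). The capped bottle is unmoved at (169,261). All measurements are within about 5 mm of their targets, and the arm is clear.

```bash
python3 -c "
from cell import job; print(job.sign_off())"
```

```text
the job is handed in; nothing more can be done
None
```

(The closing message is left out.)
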